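Fit the extraction pipe into its bench socket

ROBOT

A 6-joint arm with a two-finger parallel gripper is mounted at the origin on the work surface. World frame = base frame: x ahead of the robot, y to its left, z up, the work surface at z = 0. Lengths are in mm, angles in degrees, forces in N, time in s.
With the tool pointing down it reaches from about 375 to 825 mm from the base axis. Payload 5.5 kg.
Tool frame: the origin (TCP) lies midway between the tips of the shut fingers; the grasp point (between the pads) lies 19 mm behind it; z points along the fingers, y is the line along which they close (so a half turn about z gives the same grasp; the last joint's range is limited). The gripper opens to 85 mm and grips with 20 to 120 N. Pads are 22 mm wide; open, the fingers measure 114 mm over their backs; the gripper's body (76 mm by 85 mm) begins 54 mm behind the grasp point. The pads swing forward as they close: fully open they stand 13 mm farther back than shut.
Start: joints at [63.885, 17.962, -2.699, 69.339, 0, 90], TCP at [264.105, 538.743, 210.199] pointing down, gripper open.
Joint ranges: [-152.73, 152.73], [-39.44, 99.34], [-58.76, 71.6], [-118.89, 123.64], [-81.53, 83.1], [-180, 180]. Speed limits (degrees/s): [136.94, 136.94, 172.46, 180, 180, 180].

INTERFACE

Orientations are given as [roll, pitch, yaw] about the fixed x, y, z axes, in that order (R = Rz(yaw) Ry(pitch) Rx(roll)).
In Python, from plant import r, imaging, ticket gives the robot as it stands.
- The arm moves only by the tool apply_moves, never from a script. Its argument "motion" is text: rows parted by semicolons, each of 6 numbers parted by spaces: the shift along the tool's x, y, z in mm, then the turn, a rotation vector about the tool's x, y, z in rad. A call has 1 to 12 rows; each row is the pose to reach, as a shift and turn from the pose commanded when the call began, along the tool's axes at that moment; what a row does not reach only later rows make up. A row lasts 1/10 s, in which the tool goes at most 50 mm and 8.59 degrees, less where a joint would pass 70% of its speed; a pose out of reach is approached as far as the arm can. A call with a gripper value outside its range is refused whole. "grip" is the closure, from -1 (fully open) to 1 (shut), set as the call begins (left out, the last holds). The fingers move at their own pace and stop on an object; "grip_force" is the grip in N (left out, the last holds). Time passes only in rows, so rows that repeat a pose let the fingers close. It gives the time, the measured TCP pose, the force, the opening and the grip force at its end, in the units of the state.
- r.read_state(): the state, without advancing time (a new reading comes with each control period).
- imaging.grab_frame(name): name is "side" or "top"; returns a dict with "image" (400x640x3 uint8, blue, green, red), "z_map" (400x640 float32, mm along the optical axis (not along the pixel's ray), 0 where there is no reading), "fx", "fy", "cx", "cy" (pixels), "distortion" ([k1, k2, p1, p2, k3] as OpenCV has them; the pictures are not rectified), "xyz" and "rotation" of the camera in the world. Camera axes: x right, y up, looking along -z (the intrinsics and any distortion apply to the point x, -y, -z); pixel columns grow to the right and rows downward; lengths in mm; the calibration is good to about 2 mm. A picture is of the moment at which its call begins.
- ticket.sign_off(): hands the job in; it is judged then, once.
The state is a dict: "clock": time; "joint_pos": joint angles; "joint_vel": joint speeds; "tau": joint torques, N m; "tool_pos": TCP position; "ee_rot": TCP orientation; "contact_force": force on the tool from outside, world axes, zero at the start; "moment": the same for the moment, N m; "grip_width": finger opening in mm; "grasp_force": force on a finger pad.
Only numpy, scipy, OpenCV 4.12 (cv2) and the standard library are available. Lean on these libraries where they do the work, as an engineer would, in place of code of your own. Each camera call takes 0.05 s, during which the arm holds its last target. There are 200 camera calls.

TASK

Take the long loose aluminium pipe standing on the bench, the one with the black depth line round it, and fit it upright into the empty bench socket, fully home so that the line comes down to the socket's rim. Keep hold of it until it is down at the line: do not let it drop in. Leave the other two loose fittings standing where they are.

Things in the scene. Friction and masses are not known exactly. Their poses are not given: they have to be found in the camera images.
- pipe_centre (a point): Centre (half-way up) of the loose pipe to fit: upright aluminium tube, 38 mm diameter, 150 mm long, about 0.13 kg, z up its axis. The tallest of three loose fittings, the only one of them with a black line round it, lower edge 60 mm above the foot. Grip it across its diameter within 45 mm of the top: the foot end goes into the socket and the gripper's palm needs room over the top.
- socket_rim (a point): Centre of the empty socket's rim, 73 mm above the bench, z up. Fixed grey fixture, flange 120 mm across, rim 74. A funnel mouth, 64 mm inside, narrows in 16 mm to a 43 mm bore; flat floor 60 mm below the rim. Pipe home: line at the rim, pipe centre 15 mm above it, standing with slight play. A like socket with a pipe fixed in it (top 163 mm up) is across the bench, 0.5 m off or more.
- short_pipe_centre (a point): Centre (half-way up) of a bystander to leave alone: loose upright aluminium pipe, 38 mm diameter but only 80 mm long, no line, standing on the bench at least 80 mm from the long pipe, centre to centre. z up its axis.
- reducer_centre (a point): Centre (half-way up) of a bystander to leave alone: loose upright stepped aluminium reducer, 70 mm tall, 60 mm diameter below and 44 mm above, standing on the bench at least 80 mm from the long pipe, centre to centre. z up its axis.
There are look-alikes about, which are no part of the job. Leave any yellow look-alike of the part that bears pipe_centre alone.

How it is judged (in metres and radians):
On the way:
1. the pipe, still held in the fingers, is at least 45 mm down in the empty socket (z of pipe_centre in the frame of socket_rim between 0 and 0.03 m and horizontal distance between pipe_centre and socket_rim below 0.015 m and angle between pipe_centre's own z axis and vertical below 0.2 rad and contact force between the fingers and pipe above 1 N), for 0.1 s.
At the end, for the whole second after the job is handed in: The long pipe stands released and at rest in the empty socket, line end down: its depth line within 10 mm of the socket's rim (pipe centre 5 to 25 mm above the rim), its centre within 15 mm of the socket's axis, and within 10 degrees of upright (z of pipe_centre in the frame of socket_rim between 0.005 and 0.025 m and horizontal distance between pipe_centre and socket_rim below 0.015 m and angle between pipe_centre's own z axis and vertical below 0.18 rad and linear speed of pipe below 0.03 m/s); the robot touches nothing.
It fails at once if the short pipe or the reducer is knocked over or pushed more than 40 mm from its place (distance of any of short_pipe_centre, reducer_centre from where it was at the start of the episode above 0.04 m or angle between any of short_pipe_centre, reducer_centre's own z axis and vertical above 0.6 rad).
It also fails if it takes over 35 s, if anything falls off the work surface, if the arm or the gripper's body presses on something with over 40 N, if the wrist force passes 120 N, or if a joint passes its speed limit or range.

## Working session

There is one attempt and no reset: what is moved stays moved. The work goes in short steps, Python scripts to look and compute and a tool call to move; the robot and the scene stay as the last step left them, time stands still between calls to the robot, and variables do not carry over. Pictures are saved under pics/ and viewed, at most 10 in all, crops included, and the job is handed in when it is done.

Besides the shell and the picture viewer there is one more tool, called after "Request:" as a command line: name --argument value ..., lists and objects as JSON in quotes. apply_moves: Moves the arm, as the interface text tells. Its arguments: {"type":"object","properties":{"motion":{"type":"string"},"grip":{"type":"number"},"grip_force":{"type":"number"}},"required":["motion"]}

```bash
mkdir -p pics; cat > h.py <<'E'
import numpy as np, cv2
from scipy.spatial.transform import Rotation as R
from plant import r, imaging, ticket
def cam(f):
    K=np.array([[f['fx'],0,f['cx']],[0,f['fy'],f['cy']],[0,0,1.]])
    M=np.array(f['rotation'],float)
    if M.shape!=(3,3): M=R.from_euler('xyz',M,degrees=True).as_matrix()
    return K,np.array(f['distortion'],float),M,np.array(f['xyz'],float)
def rays(f,px):
    K,d,M,c=cam(f)
    u=cv2.undistortPoints(np.array(px,float).reshape(-1,1,2),K,d).reshape(-1,2)
    return np.c_[u[:,0],-u[:,1],-np.ones(len(u))]@M.T,c   # scale = z depth
def plane(f,px,z):
    v,c=rays(f,px); return c+v*((z-c[2])/v[:,2])[:,None]
def cloud(f):
    h,w=f['z_map'].shape; yy,xx=np.mgrid[:h,:w]
    v,c=rays(f,np.c_[xx.ravel(),yy.ravel()])
    P=c+v*f['z_map'].reshape(-1,1); P[f['z_map'].ravel()==0]=np.nan
    return P.reshape(h,w,3)
E
python3 - <<'E'
from h import *
print(r.read_state())
for n in('side','top'):
    f=imaging.grab_frame(n); cv2.imwrite(f'pics/{n}0.png',f['image'])
    np.save(f'{n}0.npy',f,allow_pickle=True)
    print({k:v for k,v in f.items() if k not in('image','z_map')})
E
```

```text
{'clock': 0.0, 'joint_pos': array([ 6.38860738e+01,  1.80034127e+01, -2.75417562e+00,  6.93393747e+01,
       -3.87643744e-04,  8.99994830e+01]), 'joint_vel': array([ 0.05822988,  0.02002064,  0.09017014,  0.00379886, -0.0578151 ,
        0.00349873]), 'tau': array([ 1.70565754e-04, -5.39584816e+01,  3.39749551e+01,  1.92354602e-02,
       -2.25152189e-05,  1.81366244e-05]), 'tool_pos': array([263.82820285, 538.20379973, 209.34313731]), 'ee_rot': array([-1.79903037e+02,  3.86768268e-04,  1.53886591e+02]), 'contact_force': array([-0.25431939, -0.22973373, -0.75503198]), 'moment': array([ 0.01296997, -0.03478012, -0.00550661]), 'grasp_force': 0.0, 'grip_width': 85.45271700478403}
{'fx': 451.1644775583558, 'fy': 451.1644775583558, 'cx': 317.3499978708111, 'cy': 194.9274607223002, 'distortion': array([-0.10581191,  0.        ,  0.        ,  0.        ,  0.        ]), 'xyz': array([ 206.16991809, -641.54638697,  886.81205682]), 'rotation': array([ 40.141108  ,   0.49955769, -24.16267419])}
{'fx': 459.3980850754453, 'fy': 459.3980850754453, 'cx': 329.93458518143626, 'cy': 206.0158859843955, 'distortion': array([-0.12768256,  0.        ,  0.        ,  0.        ,  0.        ]), 'xyz': array([ 3.10905876e+02, -7.95077973e-01,  1.05417492e+03]), 'rotation': array([ 10.74094146,  -1.88801864, -89.18936802])}
```

View pics/side0.png

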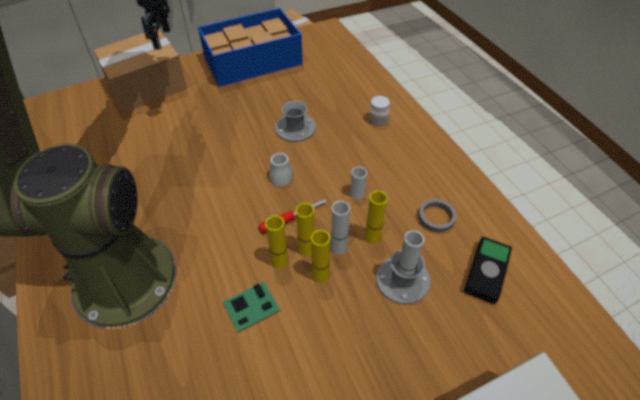

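View pics/top0.png

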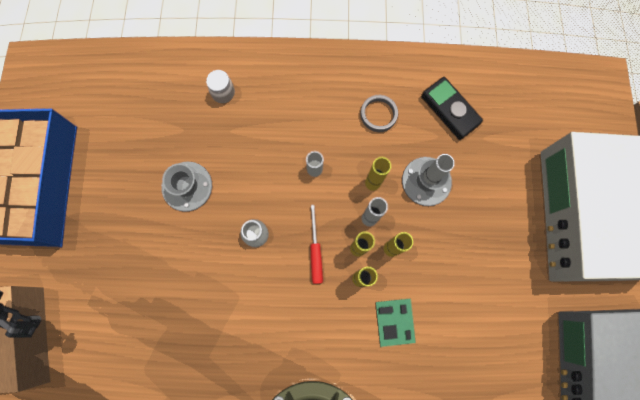

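Side view: the grey pipe at (340,228) is the tallest loose fitting. There are yellow look-alikes at (277,242), (306,230), (320,257) and (376,217), a short pipe at (358,183), a reducer at (280,170), the empty socket at (294,117) and the occupied socket at (408,265). In the top view the candidates are the pipe at (376,208), the short pipe at (314,163) and the socket at (180,182). The grey, tall one should have the black line, which I'll confirm in a crop while measuring.

```bash
python3 - <<'E'
from h import *
f=np.load('top0.npy',allow_pickle=True).item(); s=np.load('side0.npy',allow_pickle=True).item()
P=cloud(f);Q=cloud(s)
def seg(P,img,name):
    hsv=cv2.cvtColor(img,cv2.COLOR_BGR2HSV)
    m=np.nan_to_num((P[...,2]>25)&(P[...,2]<175)&(P[...,0]>250)&(P[...,0]<800)&(abs(P[...,1])<420)).astype(np.uint8)
    n,l,st,c=cv2.connectedComponentsWithStats(m)
    for i in range(1,n):
        if st[i,4]<60: continue
        q=P[l==i]; zt=np.percentile(q[:,2],97); t=q[q[:,2]>zt-6]
        (x,y),rr=cv2.minEnclosingCircle(t[:,:2].astype(np.float32))
        print(name,c[i].round(),st[i,4],'ztop',zt.round(1),'circ',round(x),round(y),round(2*rr),'hue/sat',np.median(hsv[l==i],0))
seg(P,f['image'],'top');seg(Q,s['image'],'side')
a=cv2.resize(s['image'][170:300,240:400],None,fx=4,fy=4,interpolation=cv2.INTER_CUBIC)
cv2.imwrite('pics/crop.png',a)
E
```

```text
top [220.  87.] 503 ztop 73.7 circ 790 236 52 hue/sat [105.   4. 192.]
top [454. 110.] 1519 ztop 42.4 circ 756 -326 132 hue/sat [66. 11. 65.]
top [314. 162.] 260 ztop 83.0 circ 599 6 38 hue/sat [23. 11. 99.]
top [435. 172.] 963 ztop 163.7 circ 576 -262 39 hue/sat [30.  7. 96.]
top [378. 172.] 520 ztop 151.9 circ 569 -133 39 hue/sat [ 23. 170. 102.]
top [178. 179.] 698 ztop 75.7 circ 551 305 75 hue/sat [ 60.   2. 126.]
top [374. 211.] 447 ztop 151.6 circ 484 -124 38 hue/sat [24. 11. 95.]
top [254. 232.] 408 ztop 72.9 circ 443 138 44 hue/sat [ 25.  11. 139.]
top [362. 243.] 402 ztop 152.1 circ 415 -98 38 hue/sat [ 24. 155. 101.]
top [399. 243.] 471 ztop 151.8 circ 415 -175 38 hue/sat [ 23. 165. 101.]
top [316. 264.] 178 ztop 29.4 circ 378 -3 87 hue/sat [  1. 187. 229.]
top [365. 277.] 385 ztop 152.1 circ 345 -103 38 hue/sat [ 25. 151.  99.]
side [378. 109.] 336 ztop 72.5 circ 788 237 57 hue/sat [ 15.   23.  127.5]
side [294. 113.] 511 ztop 74.2 circ 552 306 75 hue/sat [95. 12. 78.]
side [280. 166.] 468 ztop 71.4 circ 443 139 47 hue/sat [ 41.   8. 123.]
side [358. 179.] 359 ztop 81.5 circ 601 8 41 hue/sat [ 38.   9. 110.]
side [376. 213.] 769 ztop 150.6 circ 570 -131 40 hue/sat [ 25. 238. 112.]
side [340. 224.] 768 ztop 150.5 circ 485 -123 41 hue/sat [ 38.   9. 106.]
side [313. 240.] 1528 ztop 150.7 circ 416 -136 116 hue/sat [ 25. 242. 114.]
side [277. 237.] 846 ztop 150.6 circ 345 -103 40 hue/sat [ 25. 240. 116.]
side [408. 259.] 1339 ztop 162.9 circ 575 -260 40 hue/sat [53.  9. 94.]
side [487. 270.] 1693 ztop 40.9 circ 755 -329 134 hue/sat [74. 44. 33.]
```

View pics/crop.png

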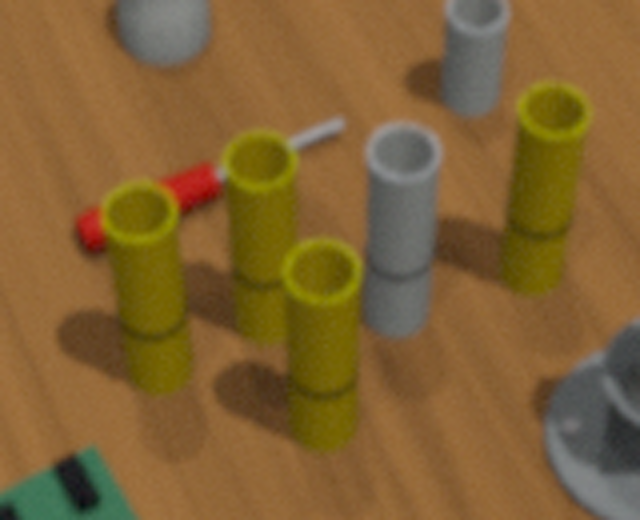

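The crop (4x, offset 240,170) shows one grey tall pipe with a black line in its lower half, at about (400,270), or (340,237) in the full image. It stands among four yellow look-alikes that also carry lines. It is the only tall aluminium one, so it fits the description: centre (484.5,-123.5), top 150. The socket is at (551.5,305.5), rim about 74. The two views agree within 2 mm. I'll close the fingers along world y (yaw 180), which clears the yellow neighbours at x±70 and beyond.

```bash
cat >> h.py <<'E'
def go(x,y,z,yaw=180):
    s=r.read_state(); M=R.from_euler('xyz',s['ee_rot'],degrees=True); T=R.from_euler('xyz',[180,0,yaw],degrees=True)
    print('shift',M.inv().apply(np.array([x,y,z])-s['tool_pos']).round(1),'turn',(M.inv()*T).as_rotvec().round(3),'tcp',s['tool_pos'].round(1),s['ee_rot'].round(1),'F',s['contact_force'].round(1),'grip',s['grip_width'],s['grasp_force'],s['clock'])
E
python3 -c "
from h import *
go(484.5,-123.5,230)"
```

```text
shift [-489.4 -497.1  -19.8] turn [-0.002 -0.    -0.456] tcp [263.9 538.3 209.4] [-179.9    0.   153.9] F [ 0.1  0.2 -0.1] grip 85.15785848350025 0.0 0.1
```

Request:
apply_moves --motion "-489.5 -497 -20 0 0 -0.456;-489.5 -497 -20 0 0 -0.456;-489.5 -497 -20 0 0 -0.456;-489.5 -497 -20 0 0 -0.456;-489.5 -497 -20 0 0 -0.456;-489.5 -497 -20 0 0 -0.456;-489.5 -497 -20 0 0 -0.456;-489.5 -497 -20 0 0 -0.456;-489.5 -497 -20 0 0 -0.456;-489.5 -497 -20 0 0 -0.456;-489.5 -497 -20 0 0 -0.456;-489.5 -497 -20 0 0 -0.456" --grip -1

```text
clock: 1.3
tool_pos: [453.3, -30.5, 227.4]
ee_rot: [180.0, 0.0, -180.0]
contact_force: [1.0, 0.2, -0.8]
grip_width: 85.4
grasp_force: 0.0
```

```bash
python3 -c "
from h import *
go(484.5,-123.5,230)"
```

```text
shift [-31.2 -93.   -2.7] turn [0. 0. 0.] tcp [453.3 -30.5 227.4] [ 180.    0. -180.] F [ 1.   0.2 -0.8] grip 85.3919210772384 0.0 1.3
```

Request:
apply_moves --motion "-31 -93 -2.5 0 0 0;-31 -93 -2.5 0 0 0;-31 -93 -2.5 0 0 0;-31 -93 -2.5 0 0 0;-31 -93 -2.5 0 0 0;-31 -93 -2.5 0 0 0"

```text
clock: 1.9
tool_pos: [483.9, -120.2, 229.8]
ee_rot: [180.0, -0.0, -179.9]
contact_force: [0.1, -0.3, -0.4]
grip_width: 85.3
grasp_force: 0.0
```

```bash
python3 - <<'E'
from h import *
go(484.5,-123.5,100)
f=imaging.grab_frame('side'); cv2.imwrite('pics/s1.png',cv2.resize(f['image'][90:300,200:480],None,fx=2.5,fy=2.5))
E
```

```text
shift [ -0.6  -3.4 129.8] turn [ 0.    -0.     0.002] tcp [ 483.9 -120.2  229.8] [ 180.    -0.  -179.9] F [ 0.1 -0.3 -0.4] grip 85.31975035228412 0.0 1.9
```

View pics/s1.png

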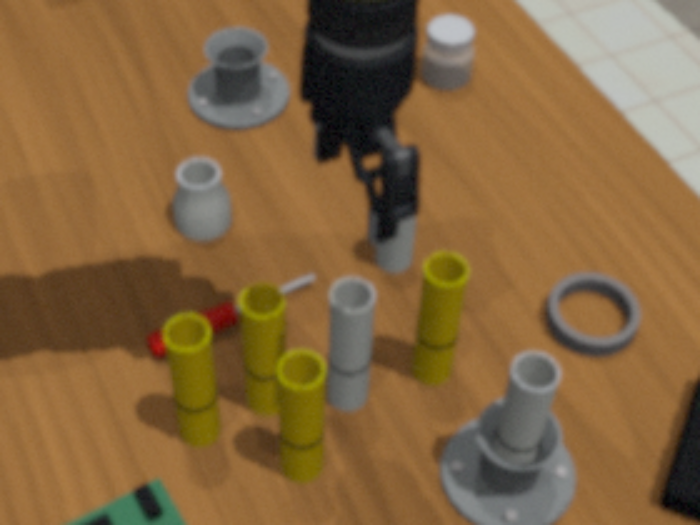

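The crop shows the open gripper (fingers at (325,150) and (385,230)) straddling the line above the grey pipe's top at (352,290). The neighbours lie off to the sides. Descending.

Request:
apply_moves --motion "-0.5 -2 0 0 0 0;-0.5 -2 30 0 0 0;-0.5 -2 60 0 0 0;-0.5 -2 85 0 0 0;-0.5 -2 105 0 0 0;-0.5 -2 118 0 0 0;-0.5 -2 128 0 0 0;-0.5 -2 130 0 0 0;-0.5 -2 130 0 0 0;-0.5 -2 130 0 0 0"

```text
clock: 2.95
tool_pos: [485.6, -123.6, 100.7]
ee_rot: [-180.0, 0.1, -180.0]
contact_force: [0.0, -0.4, 1.0]
grip_width: 85.2
grasp_force: 0.0
```

```bash
python3 - <<'E'
from h import *
go(484.5,-123.5,100)
E
```

```text
shift [1.1 0.1 0.7] turn [-0.     0.001  0.   ] tcp [ 485.6 -123.6  100.7] [-1.8e+02  1.0e-01 -1.8e+02] F [ 0.  -0.4  1. ] grip 85.17144848739714 0.0 2.95
```

Request:
apply_moves --motion "1 0 0 0 0 0;1 0 0 0 0 0;1 0 0 0 0 0;1 0 0 0 0 0;1 0 0 0 0 0;1 0 0 0 0 0;1 0 0 0 0 0;1 0 0 0 0 0;1 0 0 0 0 0;1 0 0 0 0 0" --grip 1 --grip_force 50

```text
clock: 3.95
tool_pos: [484.3, -123.6, 100.3]
ee_rot: [-180.0, 0.1, -180.0]
contact_force: [-0.0, -0.4, 6.4]
grip_width: 36.7
grasp_force: 50.0
```

Request:
apply_moves --motion "0 0 -10 0 0 0;0 0 -35 0 0 0;0 0 -65 0 0 0;0 0 -95 0 0 0;0 0 -115 0 0 0;0 0 -120 0 0 0;0 0 -120 0 0 0;0 0 -120 0 0 0"

```text
clock: 4.75
tool_pos: [483.1, -123.2, 218.6]
ee_rot: [180.0, -0.1, -180.0]
contact_force: [0.7, 1.0, -1.3]
grip_width: 36.6
grasp_force: 50.2
```

```bash
python3 - <<'E'
from h import *
go(551.5,305.5,220)
E
```

```text
shift [-68.5 428.7  -1.3] turn [ 0.001 -0.002  0.   ] tcp [ 483.1 -123.2  218.6] [ 1.8e+02 -1.0e-01 -1.8e+02] F [ 0.7  1.  -1.3] grip 36.64564936458801 50.21144986152649 4.75
```

Held (36.6 mm, 50 N, weight on the wrist). Moving it over the socket in even steps.

Request:
apply_moves --motion "-4 25 -1 0 0 0;-11 69 -1 0 0 0;-18 114 -1 0 0 0;-25 159 -1 0 0 0;-32 204 -1 0 0 0;-39 249 -1 0 0 0;-47 294 -1 0 0 0;-54 338 -1 0 0 0;-60 375 -1 0 0 0;-65 405 -1 0 0 0;-68 423 -1 0 0 0;-68.5 428.5 -1 0 0 0"

```text
clock: 5.95
tool_pos: [551.4, 306.6, 218.5]
ee_rot: [-179.9, -0.2, -179.9]
contact_force: [-0.2, 0.3, -1.4]
grip_width: 36.4
grasp_force: 50.5
```

Request:
apply_moves --motion "0 0 0 0 0 0;0 0 0 0 0 0;0 0 0 0 0 0"

```text
clock: 6.25
tool_pos: [552.1, 303.8, 220.7]
ee_rot: [-180.0, -0.0, 179.9]
contact_force: [-0.2, 0.3, -1.0]
grip_width: 36.7
grasp_force: 50.5
```

```bash
python3 - <<'E'
from h import *
go(551.5,305.5,220)
for n in('side','top'):
    f=imaging.grab_frame(n); P=cloud(f); cv2.imwrite(f'pics/{n}2.png',f['image'])
    for lo,hi in((125,190),(170,200),(66,80)):
        m=np.nan_to_num((P[...,2]>lo)&(P[...,2]<hi)&(np.hypot(P[...,0]-551,P[...,1]-305)<48))
        q=P[m]; print(n,lo,hi,len(q), q.min(0).round() if len(q) else '', q.max(0).round() if len(q) else '', q.mean(0).round(1) if len(q) else '')
s=cv2.imread('pics/side2.png')[20:180,220:380]; cv2.imwrite('pics/s2.png',cv2.resize(s,None,fx=3.7,fy=3.7,interpolation=2))
E
```

```text
shift [0.6 1.7 0.7] turn [-0.001 -0.    -0.001] tcp [552.1 303.8 220.7] [-180.    -0.   179.9] F [-0.2  0.3 -1. ] grip 36.700513453300076 50.48738121986389 6.25
side 125 190 286 [533. 281. 125.] [573. 310. 190.] [547.7 291.  158.6]
side 170 200 138 [533. 281. 170.] [573. 309. 200.] [547.9 291.3 185.1]
side 66 80 166 [515. 267.  66.] [586. 343.  77.] [552.8 312.9  70.7]
top 125 190 238 [533. 283. 125.] [565. 313. 190.] [543.8 291.1 158.8]
top 170 200 120 [534. 283. 170.] [564. 315. 200.] [543.9 291.6 185.6]
top 66 80 261 [515. 270.  66.] [589. 340.  79.] [546.7 301.9  71.9]
```

View pics/s2.png

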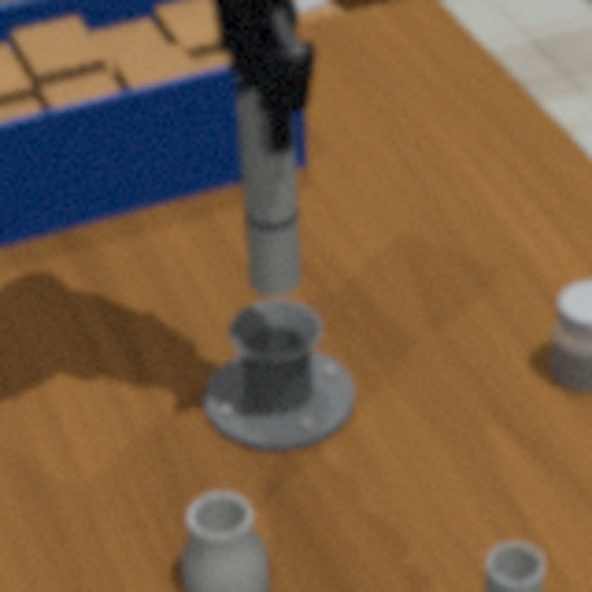

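The crop shows the held pipe upright, with its foot at about (274,290), over the socket mouth at (276,325). A quick circle fit on both views will check the offset and tilt.

```bash
cat >> h.py <<'E'
from scipy.optimize import least_squares
def circ(q,rad):
    return least_squares(lambda p:np.hypot(q[:,0]-p[0],q[:,1]-p[1])-rad,[551,303],loss='soft_l1').x
def look(bands=((125,150),(150,175),(175,200))):
    for n in('side','top'):
        f=imaging.grab_frame(n); P=cloud(f); D=np.hypot(P[...,0]-551,P[...,1]-305)
        e=cv2.erode(np.nan_to_num((P[...,2]>90)&(D<40)).astype(np.uint8),np.ones((1,3)))>0
        for lo,hi in bands:
            q=P[e&np.nan_to_num((P[...,2]>lo)&(P[...,2]<hi)&(D<35))]
            print(n,lo,len(q),circ(q,19).round(1) if len(q)>8 else '')
        q=P[np.nan_to_num((P[...,2]>66)&(P[...,2]<80)&(D<42)&(D>33.5))]; print(n,'rim',len(q),circ(q,35.5).round(1))
E
python3 - <<'E'
from h import *
look(); go(551.5,305.5,220)
E
```

```text
side 125 82 [552.8 304.6]
side 150 98 [553.5 304.8]
side 175 101 [553.2 305.4]
side rim 67 [550.9 305.4]
top 125 76 [553.5 303. ]
top 150 85 [553.6 303.3]
top 175 92 [553.7 303.8]
top rim 93 [551.3 305.5]
shift [0.9 1.2 1.1] turn [ 0.     0.    -0.001] tcp [552.4 304.3 221.1] [180.   0. 180.] F [ 1.   0.5 -1.8] grip 36.67265161799202 50.48715949058533 6.45
```

Request:
apply_moves --motion "1.8 1.3 0 0 0 0;1.8 1.3 10 0 0 0;1.8 1.3 20 0 0 0;1.8 1.3 30 0 0 0;1.8 1.3 40 0 0 0;1.8 1.3 48 0 0 0;1.8 1.3 54 0 0 0;1.8 1.3 58 0 0 0;1.8 1.3 58 0 0 0;1.8 1.3 58 0 0 0"

```text
clock: 7.45
tool_pos: [550.6, 306.5, 163.1]
ee_rot: [180.0, 0.0, -180.0]
contact_force: [-0.3, 0.2, -2.0]
grip_width: 36.6
grasp_force: 50.5
```

```bash
python3 - <<'E'
from h import *
look(((95,125),(125,150))); go(551.5,305.5,113)
E
```

```text
side 95 103 [550.9 307.1]
side 125 89 [551.3 307.7]
side rim 47 [551.1 305.6]
top 95 72 [551.6 304.9]
top 125 97 [551.6 305.4]
top rim 78 [551.5 305.6]
shift [-0.7 -1.1 50.4] turn [0.    0.001 0.   ] tcp [550.8 306.5 163.4] [ 180.    0. -180.] F [ 0.4  0.  -1.1] grip 36.75752318693591 50.487733483314514 7.55
```

Request:
apply_moves --motion "0 -0.5 3 0 0 0;0 -0.5 6 0 0 0;0 -0.5 9 0 0 0;0 -0.5 12 0 0 0;0 -0.5 15 0 0 0;0 -0.5 18 0 0 0;0 -0.5 20 0 0 0;0 -0.5 20 0 0 0"

```text
clock: 8.35
tool_pos: [550.2, 305.7, 142.4]
ee_rot: [-180.0, -0.0, -180.0]
contact_force: [0.7, 0.1, -1.3]
grip_width: 36.3
grasp_force: 50.5
```

No contact force, and the foot is already in the bore. Continuing.

Request:
apply_moves --motion "0 0 3 0 0 0;0 0 6 0 0 0;0 0 9 0 0 0;0 0 12 0 0 0;0 0 15 0 0 0;0 0 18 0 0 0;0 0 21 0 0 0;0 0 23 0 0 0;0 0 25 0 0 0;0 0 25 0 0 0"

```text
clock: 9.35
tool_pos: [550.3, 305.8, 117.5]
ee_rot: [-180.0, -0.0, -180.0]
contact_force: [-0.8, 0.5, -1.4]
grip_width: 36.8
grasp_force: 50.5
```

Request:
apply_moves --motion "0 0 1 0 0 0;0 0 2 0 0 0;0 0 3 0 0 0;0 0 3.5 0 0 0;0 0 4 0 0 0;0 0 4 0 0 0;0 0 4 0 0 0"

```text
clock: 10.05
tool_pos: [550.5, 305.9, 113.9]
ee_rot: [180.0, 0.0, -180.0]
contact_force: [0.1, -0.9, -1.0]
grip_width: 36.8
grasp_force: 50.5
```

Request:
apply_moves --motion "0 0 0.5 0 0 0;0 0 1 0 0 0;0 0 1.5 0 0 0;0 0 1.5 0 0 0;0 0 1.5 0 0 0"

```text
clock: 10.55
tool_pos: [551.0, 305.9, 113.4]
ee_rot: [180.0, 0.1, -180.0]
contact_force: [-0.9, 0.0, 5.4]
grip_width: 36.8
grasp_force: 51.2
```

```bash
python3 - <<'E'
from h import *
go(551,305.5,113)
f=imaging.grab_frame('side')
cv2.imwrite('pics/s3.png',cv2.resize(f['image'][70:150,240:350],None,fx=6,fy=6,interpolation=2))
E
```

```text
shift [-0.  -0.4  0.4] turn [0.    0.001 0.   ] tcp [551.  305.9 113.4] [ 1.8e+02  1.0e-01 -1.8e+02] F [-0.9  0.   5.4] grip 36.79480291324187 51.24594032764435 10.55
```

View pics/s3.png

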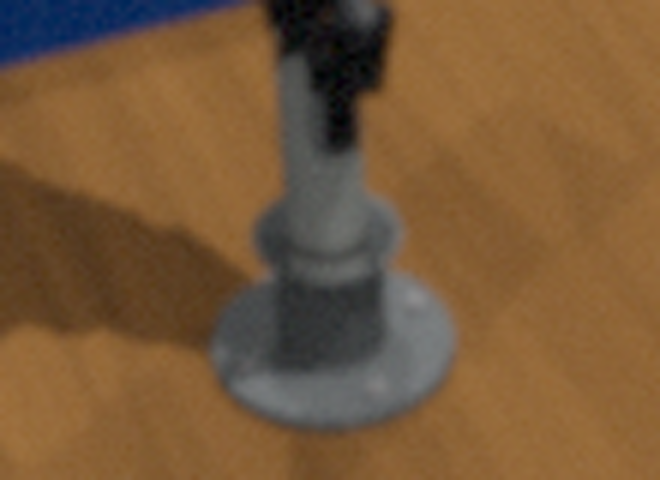

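The crop shows the pipe seated, with the black line at the rim, about (325,250). The wrist force rises to +5 N at the expected home height, so the foot is on the floor. Releasing and withdrawing straight up.

Request:
apply_moves --motion "0 0 0 0 0 0;0 0 0 0 0 0;0 0 0 0 0 0;0 0 0 0 0 0;0 0 0 0 0 0;0 0 0 0 0 0;0 0 0 0 0 0;0 0 0 0 0 0;0 0 0 0 0 0;0 0 0 0 0 0" --grip -1

```text
clock: 11.6
tool_pos: [550.5, 305.8, 112.4]
ee_rot: [-180.0, 0.0, -180.0]
contact_force: [0.3, 0.1, -0.6]
grip_width: 85.5
grasp_force: 0.0
```

Request:
apply_moves --motion "0 0 -5 0 0 0;0 0 -15 0 0 0;0 0 -30 0 0 0;0 0 -50 0 0 0;0 0 -75 0 0 0;0 0 -100 0 0 0;0 0 -120 0 0 0;0 0 -130 0 0 0;0 0 -130 0 0 0;0 0 -130 0 0 0"

```text
clock: 12.6
tool_pos: [550.3, 305.7, 241.8]
ee_rot: [-180.0, -0.0, -180.0]
contact_force: [-0.1, 1.0, -0.6]
grip_width: 85.4
grasp_force: 0.0
```

```bash
python3 - <<'E'
from h import *
look(((85,120),(120,160))); go(551,305.5,240)
f=imaging.grab_frame('side');P=cloud(f)
q=P[np.nan_to_num((np.hypot(P[...,0]-551,P[...,1]-305)<25)&(P[...,2]<200))];print('pipe top',np.percentile(q[:,2],97))
cv2.imwrite('pics/s4.png',f['image'])
E
```

```text
side 85 93 [551.9 306. ]
side 120 201 [552.1 305.7]
side rim 45 [551.2 305.3]
top 85 123 [551.7 303.7]
top 120 237 [551.9 303.3]
top rim 89 [551.5 305.6]
shift [-1.2  0.   1. ] turn [-0.001 -0.002  0.   ] tcp [549.8 305.5 241. ] [-1.799e+02 -1.000e-01 -1.800e+02] F [-0.2 -0.   0.7] grip 85.56387306220896 0.0 12.7
pipe top 163.22742913517243
```

View pics/s4.png

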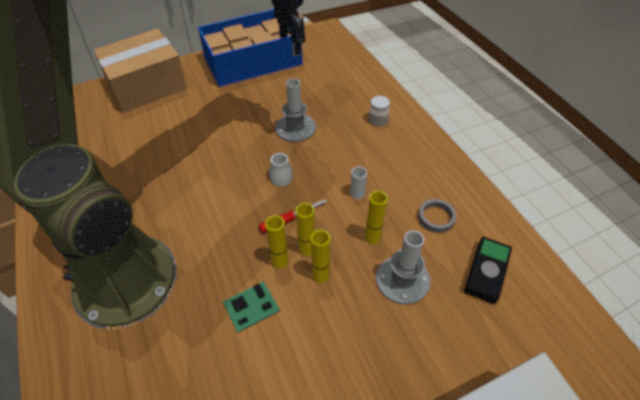

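The picture shows the pipe upright in the socket at (294,100), with its top at 163 mm (centre 15 mm above the rim). The reducer at (280,170), the short pipe at (358,183) and the yellow pipes are where they were, and the gripper is clear.

```bash
python3 -c "
from plant import ticket
print(ticket.sign_off())"
```

```text
the job is handed in; nothing more can be done
None
```

I fitted the long pipe upright in the empty socket, held until its foot met the floor (line at the rim, pipe top 163 mm up), then released it with the bystanders unmoved and handed the job in; no verdict was returned.

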